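# Snap the round food box shut

### The job

The lid is on the round food box but its three snap tabs are still up: press them down one after another, each until it lies flat, so that the box is shut. Leave the small square box as it is, with its tab up, and do not shove either box about.

Things in the scene. Friction and masses are not known exactly. Their poses are not given: they have to be found in the camera images.
- tab_a (a point): One of three snap tabs 120 degrees apart round the lid of the larger, ROUND box (steel, white lid 166 mm across, lid top 70 mm above the counter; any yaw; loose, about 0.8 kg): grey flap hinged at its inner edge; point on its upper face, mid-width, 27 mm outward from the hinge, x axis outward: 84-86 mm above the counter (z = 0) while up, 75 mm when flat. Snapped in below 79 mm.
- tab_b (a point): Next tab anticlockwise, alike: grey flap hinged at its inner edge; point on its upper face, mid-width, 27 mm outward from the hinge, x axis outward: 84-86 mm above the counter (z = 0) while up, 75 mm when flat. Flap 36 mm long, 36 wide, 4 thick, its outer end tilted up 20-25 degrees at the start. About 5 N straight down at the point folds it to a hard stop, flat; it stays at whatever angle it is left.
- tab_c (a point): Third tab, alike: grey flap hinged at its inner edge; point on its upper face, mid-width, 27 mm outward from the hinge, x axis outward: 84-86 mm above the counter (z = 0) while up, 75 mm when flat. Hinges lie 50 mm from the box's upright axis, 73 mm above the counter; the point is 77 mm from that axis when flat, about 74 mm when up, always over the box's foot (78 mm radius).
- square_tab (a point): The only tab of the smaller SQUARE box (same steel, white lid, grey tab; lid 116 mm square, its top 50 mm up; loose, 0.6 kg), to stay up: point on the flap 27 mm from its hinge, 64-66 mm above the counter. Also there, not to be used: a navy bottle 175 mm tall, a 72 mm egg-shaped timer on a cork coaster.
Not all that is in view belongs to the job. What is shaped like the part that bears square_tab but green or red is not meant.

How it is judged:
On the way, in this order (a step that is already met when the one before it is completed fails the run):
1. a first tab of the round box is down ((height (world z) of tab_a between 0.068 and 0.079 m or height (world z) of tab_b between 0.068 and 0.079 m or height (world z) of tab_c between 0.068 and 0.079 m)), for 0.1 s.
2. a second tab is down as well (((height (world z) of tab_a between 0.068 and 0.079 m and height (world z) of tab_b between 0.068 and 0.079 m) or (height (world z) of tab_b between 0.068 and 0.079 m and height (world z) of tab_c between 0.068 and 0.079 m) or (height (world z) of tab_a between 0.068 and 0.079 m and height (world z) of tab_c between 0.068 and 0.079 m))), for 0.1 s.
3. all three tabs are down (height (world z) of tab_a between 0.068 and 0.079 m and height (world z) of tab_b between 0.068 and 0.079 m and height (world z) of tab_c between 0.068 and 0.079 m), for 0.1 s.
At the end, for the whole second after the job is handed in: All three tabs of the round box are down (each tab point between 68 and 79 mm above the counter) with the box standing, every tab point within 35 mm of where it started; the square box's tab is still up (its point above 60 mm) and within 35 mm of where it started (all of step 3 and not (distance of tab_a from where it was at the start of the episode above 0.035 m) and not (distance of tab_b from where it was at the start of the episode above 0.035 m) and not (distance of tab_c from where it was at the start of the episode above 0.035 m) and height (world z) of square_tab above 0.06 m and not (distance of square_tab from where it was at the start of the episode above 0.035 m)); the robot touches nothing.
It fails at once if the square box's tab is pressed down (its point 60 mm or lower) (height (world z) of square_tab below 0.06 m).
It fails at once if the square box is shoved by more than 35 mm (distance of square_tab from where it was at the start of the episode above 0.035 m).
It fails at once if the round box is shoved (a tab point more than 35 mm from its start) (distance of any of tab_a, tab_b, tab_c from where it was at the start of the episode above 0.035 m).
It also fails if it takes over 35 s, if anything falls off the work surface, if the arm or the gripper's body presses on something with over 40 N, if the wrist force passes 120 N, or if a joint passes its speed limit or range.

### The arm

A 7-joint arm with a two-finger parallel gripper is mounted at the origin on the work surface. World frame = base frame: x ahead of the robot, y to its left, z up, the work surface at z = 0. Lengths are in m, angles in rad, forces in N, time in s.
With the tool pointing down it reaches from about 0.35 to 0.9 m from the base axis. Payload 8.1 kg.
Tool frame: the origin (TCP) lies on the centre line of the jaws, within the pads' length; the fingertips stand 17 mm ahead of it and the grasp point (between the pads) lies 2 mm behind it; z points along the fingers, y is the direction in which the jaws open and shut (so a half turn about z gives the same grasp; the last joint's range is limited). The gripper opens to 92 mm and grips with 3 to 60 N. Pads are 19 mm wide; open, the fingers measure 130 mm over their backs; the gripper's body (75 mm by 190 mm) begins 47 mm behind the grasp point.
Start: joints at [1.203, 0.434, 0.025, 1.573, -0.012, 1.134, -0.075], TCP at [0.164, -0.603, 0.244] pointing down, gripper open.
Joint ranges: [-2.62, 2.62], [-0.44, 2.09], [-1.27, 1.32], [0.08, 2.57], [-1.32, 4.46], [0.12, 2], [-2.74, 2.74]. Speed limits (rad/s): [2.22, 2.22, 3.01, 3.01, 3.14, 3.14, 3.14].

### API

Orientations are given as a rotation vector (axis times angle).
In Python, from cell import arm gives the robot as it stands.
- The arm moves only by the shell command python3 -m creep 'ROWS' [FORCE]. ROWS is JSON, a list that holds one entry, the list of rows, each a list of 7 numbers: the shift along the world's x, y, z in cm, then the turn, a rotation vector about the world's x, y, z in degrees, then the opening, from -1 (shut) to 1 (fully open), so that 0 is half open. In form: [[[tx, ty, tz, ax, ay, az, jaw], ...]]. A call has 1 to 5 rows; each row is the pose to reach, as a shift and turn from the pose commanded when the call began; what a row does not reach only later rows make up. A row lasts 1/10 s, in which the tool goes at most 50 mm and 8.59 degrees, less where a joint would pass 70% of its speed; a pose out of reach is approached as far as the arm can. A call with a gripper value outside its range is refused whole. The fingers move at their own pace and stop on an object; FORCE is the grip in N (left out, the last holds). Time passes only in rows, so rows that repeat a pose let the fingers close. It gives the time, the measured TCP pose, the force and the opening at its end, in the units of the state.
- arm.observe(): the state, without advancing time (a new reading comes with each control period).
- arm.get_image(name): name is "scene" or "side" or "wrist"; returns the picture (480x640x3 uint8, red, green, blue); there is no depth.
- arm.camera_model(name): a dict with "vfov" (degrees; the focal length in pixels is half the picture's height over the tangent of half this angle, whatever the lens; pixels are square), "cx", "cy" (the principal point, pixels), "k1" (the pictures are not rectified: a ray, as slopes to the right and down, at radius r is drawn at 1 + k1 r^2 times it, then the intrinsics apply), "cam_to_world" (4x4, takes a point from camera to world coordinates); the wrist camera has in their place "T_tool_cam" (4x4, takes a point from camera to tool coordinates, whose origin is the TCP and whose axes are the flange's). Camera axes: x right, y down, z forward; pixel columns grow to the right and rows downward; lengths in m; the calibration is good to about 2 mm. A picture is of the moment at which its call begins: read the wrist's pose just before it. camera_model takes no time and is no camera call.
- arm.sign_off(): hands the job in, once; it reports no verdict.
The state is a dict: "clock": time; "joints": joint angles; "dq": joint speeds; "joint_efforts": joint torques, N m; "position": TCP position; "ee_rot": TCP orientation; "force": force on the tool from outside, world axes, zero at the start; "ft_torque": the same for the moment, N m; "width": opening from 0.0 (shut) to 1.0 (fully open).
Only numpy, scipy, OpenCV 4.12 (cv2) and the standard library are available. Lean on these libraries where they do the work, as an engineer would, in place of code of your own. Each camera call takes 0.05 s, during which the arm holds its last target.

## Working session

There is one attempt and no reset: what is moved stays moved. The work goes in short steps, Python scripts to look and compute and a shell command to move; the robot and the scene stay as the last step left them, time stands still between calls to the robot, and variables do not carry over. Pictures are saved under pics/ and viewed, and the job is handed in when it is done.

```bash
mkdir -p pics; ls; python3 - <<'E'
from cell import arm
import cv2
s=arm.observe()
for k in s: print(k,s[k])
for n in ["scene","side","wrist"]:
    print(n,arm.camera_model(n))
    cv2.imwrite(f"pics/{n}0.png",arm.get_image(n)[:,:,::-1])
E
```

```text
pics
clock 0.0
joints [ 1.20343917  0.43523591  0.02499364  1.57405673 -0.01159718  1.13401565
 -0.07505664]
dq [-0.00053072  0.00024521 -0.00039343 -0.00040216  0.00169845 -0.00018895
 -0.00121984]
joint_efforts [ 1.40006705e-04 -6.67860246e+01  9.85029973e-01 -3.14464653e+01
 -6.05534739e-02  4.29099309e-02  1.38297610e-04]
position [ 0.16335955 -0.60278593  0.24295278]
ee_rot [-3.11259935e+00 -4.14396340e-01  5.63540419e-04]
force [-0.06067512 -0.12113542 -0.05341057]
ft_torque [ 0.08331007 -0.03400895 -0.01797629]
width 1.0031752955436082
scene {'vfov': 50.73835019139653, 'cx': 323.65409493363165, 'cy': 247.9389074957755, 'k1': 0.034984023635907156, 'cam_to_world': array([[ 0.0994885 ,  0.82511455, -0.55613669,  1.10792187],
       [ 0.99501759, -0.07885556,  0.06100649,  0.00724483],
       [ 0.00648287, -0.55943523, -0.82884871,  0.89262495],
       [ 0.        ,  0.        ,  0.        ,  1.        ]])}
side {'vfov': 50.16433937819988, 'cx': 316.448204342063, 'cy': 240.20086472976104, 'k1': -0.05602705029760877, 'cam_to_world': array([[ 0.96872806, -0.18145678,  0.16923172,  0.36737781],
       [-0.24784125, -0.74023304,  0.62500381, -0.62977794],
       [ 0.01185973, -0.64740133, -0.762057  ,  0.93155561],
       [ 0.        ,  0.        ,  0.        ,  1.        ]])}
wrist {'vfov': 66.92350631608232, 'cx': 317.6364535825899, 'cy': 235.62539684904723, 'k1': -0.010437297147455348, 'T_tool_cam': array([[ 1.00909296e-03, -9.64037564e-01, -2.65764098e-01,
         7.00236793e-02],
       [ 9.99999415e-01,  1.07616251e-03, -1.06743957e-04,
         9.74071906e-05],
       [ 3.88910543e-04, -2.65763835e-01,  9.64038087e-01,
        -1.41991715e-01],
       [ 0.00000000e+00,  0.00000000e+00,  0.00000000e+00,
         1.00000000e+00]])}
```

View pics/scene0.png

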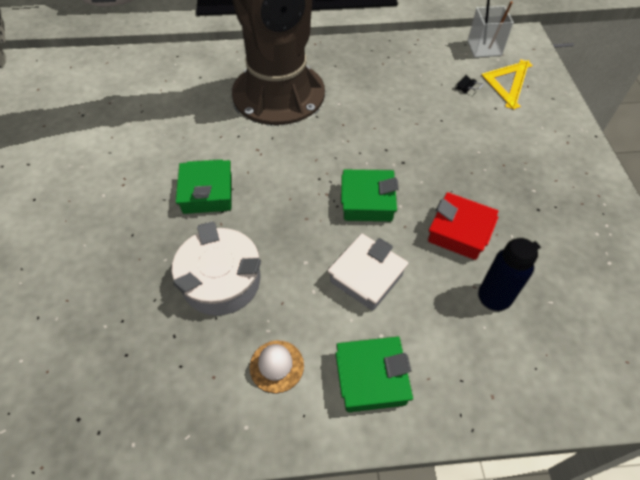

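View pics/side0.png

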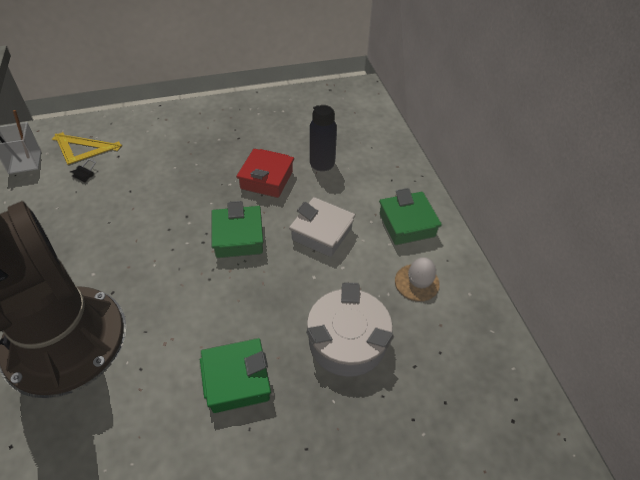

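View pics/wrist0.png

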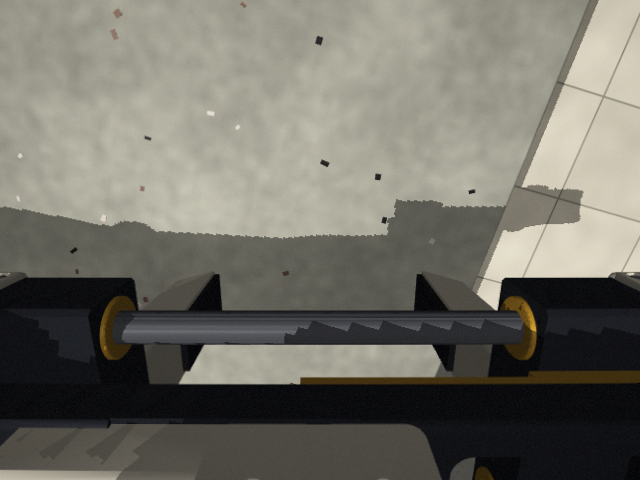

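The scene view shows the round box near (215,268), with tabs at (207,233), (249,267) and (188,283). In the side view it is near (350,325), with tabs at (350,293), (320,335) and (380,338). Now I'll measure it.

```bash
cat > h.py <<'E'
import numpy as np, cv2
from cell import arm
def K(m): 
    f=240/np.tan(np.radians(m["vfov"])/2); return f
def ray(m,uv,T=None):
    uv=np.atleast_2d(np.asarray(uv,float)); d=(uv-[m["cx"],m["cy"]])/K(m)
    x=d.copy()
    for _ in range(20): x=d/(1+m["k1"]*(x**2).sum(1,keepdims=True))
    T=m["cam_to_world"] if T is None else T
    r=np.c_[x,np.ones(len(x))]@T[:3,:3].T
    return T[:3,3],r/np.linalg.norm(r,axis=1,keepdims=True)
def plane(m,uv,z,T=None):
    o,r=ray(m,uv,T); return o+r*((z-o[2])/r[:,2])[:,None]
def tri(ms,uvs):
    A=np.zeros((3,3));b=np.zeros(3);L=[]
    for m,uv in zip(ms,uvs):
        o,r=ray(m,uv);r=r[0];P=np.eye(3)-np.outer(r,r);A+=P;b+=P@o;L.append((P,o))
    p=np.linalg.solve(A,b); return p,[np.linalg.norm(P@(p-o)) for P,o in L]
E
cat > m.py <<'E'
from h import *
roi={"scene":(160,215,275,320),"side":(295,272,405,385)}
for n in roi:
    im=cv2.imread(f"pics/{n}0.png");x0,y0,x1,y1=roi[n]
    c=im[y0:y1,x0:x1]
    cv2.imwrite(f"pics/{n}_crop.png",cv2.resize(c,None,fx=5,fy=5,interpolation=cv2.INTER_NEAREST))
    g=cv2.cvtColor(c,cv2.COLOR_BGR2HSV)
    m=arm.camera_model(n)
    w=(g[...,2]>175).astype(np.uint8)
    print(n,"white",w.sum(),np.percentile(g[...,2],[5,25,50,75,95]))
    d=((g[...,2]<105)).astype(np.uint8)
    k,l,s,ce=cv2.connectedComponentsWithStats(d)
    for i in range(1,k):
        if s[i,4]>40: print(s[i],(ce[i]+[x0,y0]).round(1),plane(m,ce[i]+[x0,y0],.08)[0].round(4))
E
python3 m.py
```

```text
scene white 4038 [ 76. 110. 151. 232. 234.]
[ 8  0 37  4 84] [184.5 215.8] [ 0.4583 -0.204   0.08  ]
[   0   44  100   61 2540] [202.  295.9] [ 0.6461 -0.1631  0.08  ]
side white 948 [ 67.  88. 112. 172. 176.]
[ 46  10  20  22 369] [350.3 292.6] [ 0.5884 -0.0814  0.08  ]
[   0   53  110   60 3571] [352.  361.9] [ 0.5472 -0.2284  0.08  ]
```

View pics/scene_crop.png

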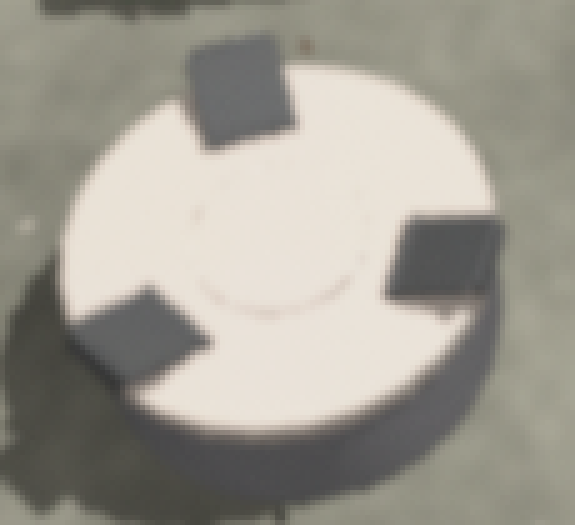

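View pics/side_crop.png

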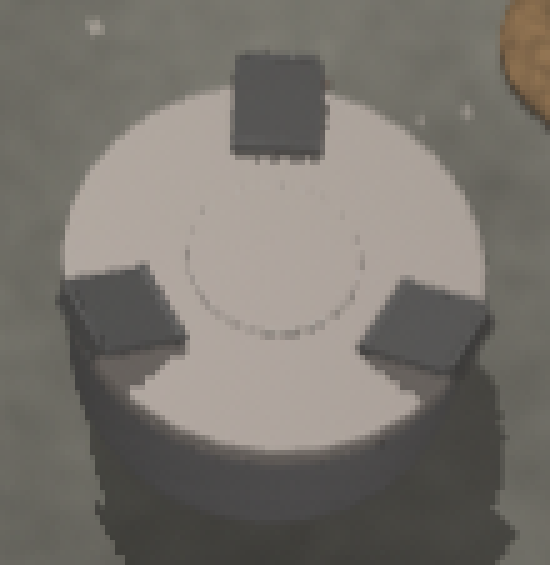

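```bash
cat > m2.py <<'E'
from h import *
from scipy.optimize import least_squares
S={ "A":[(207,150),(297,127),(277,35),(187,48)],"B":[(410,217),(388,297),(487,300),(503,217)],"C":[(150,288),(212,341),(125,385),(68,328)]}
D={ "B":[(232,150),(323,153),(325,54),(235,52)],"A":[(147,264),(187,340),(97,352),(60,283)],"C":[(408,280),(360,348),(452,372),(492,320)]}
ms=arm.camera_model("scene");md=arm.camera_model("side")
cs=[]
for n,m,o,t in (("scene",ms,(160,215),190),("side",md,(295,272),140)):
    im=cv2.imread(f"pics/{n}0.png",0)
    w=(im>t).astype(np.uint8);msk=np.zeros_like(w);msk[o[1]:o[1]+105,o[0]:o[0]+ (115 if n=="scene" else 102)]=1;w&=msk
    w[:,:]=w
    if n=="side": w[272:320,393:]=0
    c=max(cv2.findContours(w,0,cv2.CHAIN_APPROX_NONE)[0],key=cv2.contourArea)[:,0]
    P=plane(m,c,.070)[:,:2]
    r=least_squares(lambda q:np.hypot(*(P-q[:2]).T)-.083,P.mean(0),loss="soft_l1",f_scale=.001)
    print(n,"centre",r.x.round(4),"med|res|",np.median(abs(r.fun)));cs.append(r.x)
c=np.mean(cs,0)
for k in S:
    a=np.mean(S[k],0)/5+[160,215]-.4;b=np.mean(D[k],0)/5+[295,272]-.4
    p,e=tri([ms,md],[a,b]);print(k,"tri",p.round(4),"miss",np.round(e,4),"r",np.hypot(*(p[:2]-c)).round(4),"az",np.degrees(np.arctan2(*(p[:2]-c)[::-1])).round(1))
    for nm,m,q,o in(("s",ms,S,(160,215)),("d",md,D,(295,272))):
        h=plane(m,np.mean(q[k][:2],0)/5+o-.4,.073)[0,:2]-c
        print("  hinge",nm,np.hypot(*h).round(4),np.degrees(np.arctan2(h[1],h[0])).round(1))
print(c)
E
python3 m2.py
```

```text
scene centre [ 0.5684 -0.1414] med|res| 0.003140670213406929
side centre [ 0.5686 -0.1431] med|res| 0.0032677922558378147
A tri [ 0.5041 -0.1564  0.0791] miss [0.0001 0.0001] r 0.0659 az -167.6
  hinge s 0.0463 -166.5
  hinge d 0.0475 -165.9
B tri [ 0.5892 -0.078   0.0774] miss [0.0005 0.0005] r 0.0676 az 72.1
  hinge s 0.0486 71.4
  hinge d 0.0464 71.5
C tri [ 0.6134 -0.1918  0.0786] miss [0.0009 0.0009] r 0.0668 az -47.8
  hinge s 0.0482 -46.6
  hinge d 0.0493 -48.1
[ 0.56849472 -0.14225959]
```

Both views agree on the centre, (0.5685, -0.142), with tabs at azimuths -167.8°, 72.2° and -47.8°. Hinge radii come out at 46–49 mm against 50 given, and flap heights look plausible. The press points, at about 73 mm radius, are A (0.497,-0.158), B (0.591,-0.073) and C (0.6175,-0.196). I'll shut the gripper and move above A.

```bash
python3 -m creep '[[[5,5,0,0,0,0,-1],[8,9,0,0,0,0,-1],[11,14,0,0,0,0,-1],[14,19,0,0,0,0,-1],[17,23,0,0,0,0,-1]]]' 10
```

```text
clock: 0.65
position: [0.313, -0.4016, 0.2436]
ee_rot: [-3.114, -0.414, 0.0]
force: [1.1, 0.0, 0.6]
width: 0.617
```

```bash
python3 -m creep '[[[3,4,0,0,0,0,-1],[6,8,0,0,0,0,-1],[9,12,0,0,0,0,-1],[12,16,-2,0,0,0,-1],[15,20,-4,0,0,0,-1]]]'
```

```text
clock: 1.15
position: [0.4595, -0.2077, 0.2067]
ee_rot: [3.113, 0.414, 0.002]
force: [0.6, -0.0, 0.5]
width: 0.181
```

```bash
python3 -m creep '[[[1.3,1.5,-3,0,0,0,-1],[1.3,1.5,-6,0,0,0,-1],[1.3,1.5,-7,0,0,0,-1],[1.3,1.5,-7,0,0,0,-1],[1.3,1.5,-7,0,0,0,-1]]]'; python3 - <<'E'
from h import *
for n in ["side","scene"]: 
    i=arm.get_image(n)[:,:,::-1]
    x,y=(270,220) if n=="side" else (130,170)
    cv2.imwrite(f"pics/{n}1.png",cv2.resize(i[y:y+180,x:x+200],None,fx=3,fy=3))
E
```

```text
clock: 1.65
position: [0.4714, -0.1952, 0.1375]
ee_rot: [3.114, 0.412, 0.001]
force: [-0.4, -1.0, 0.5]
width: 0.008
```

```bash
python3 -m creep '[[[1.3,1.9,0,0,0,0,-1],[2.6,3.7,0,0,0,0,-1],[2.6,3.7,0,0,0,0,-1],[2.6,3.7,0,0,0,0,-1]]]'; python3 - <<'E'
from h import *
for n in ["side","scene"]: 
    i=arm.get_image(n)[:,:,::-1]
    x,y=(270,220) if n=="side" else (130,170)
    cv2.imwrite(f"pics/{n}2.png",cv2.resize(i[y:y+180,x:x+200],None,fx=3,fy=3))
E
```

```text
clock: 2.15
position: [0.4977, -0.1576, 0.1376]
ee_rot: [3.113, 0.415, 0.002]
force: [0.1, 0.4, 0.3]
width: 0.006
```

View pics/side2.png

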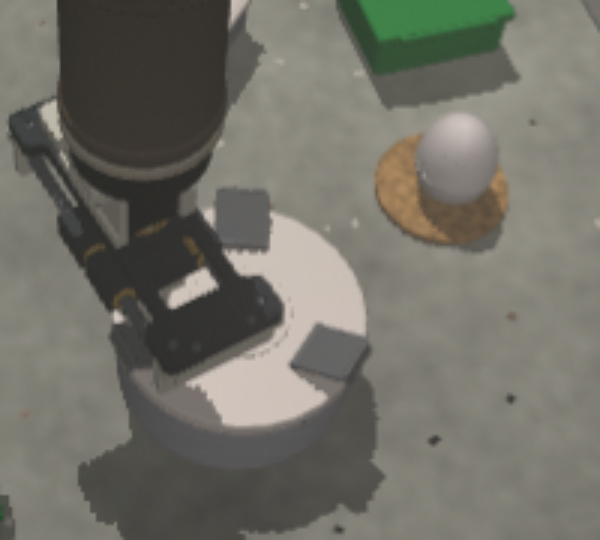

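View pics/scene2.png

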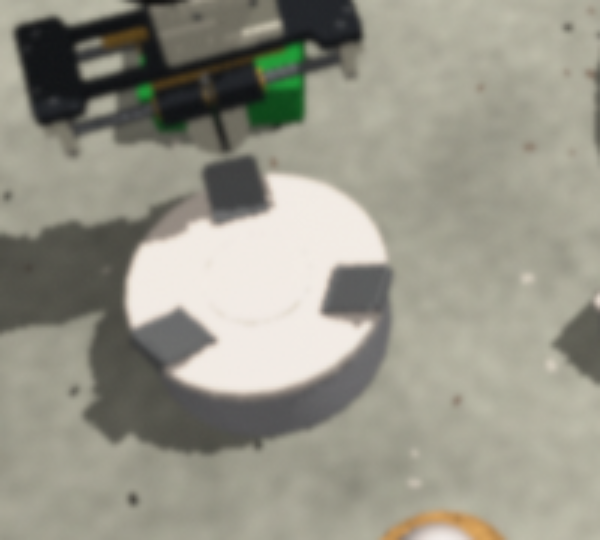

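The side view shows the arm over the left tab. In the scene view the shut fingertips at crop (222,140) sit just up-image of tab A, as expected given their height. I'll press straight down.

```bash
python3 -m creep '[[[0,0,-2.5,0,0,0,-1],[0,0,-3.3,0,0,0,-1],[0,0,-3.9,0,0,0,-1],[0,0,-4.2,0,0,0,-1],[0,0,-4.2,0,0,0,-1]]]'
```

```text
clock: 2.75
position: [0.4972, -0.1575, 0.0946]
ee_rot: [-3.114, -0.414, 0.0]
force: [0.4, -0.5, -0.4]
width: 0.003
```

```bash
python3 -m creep '[[[0,0,-0.2,0,0,0,-1],[0,0,-0.2,0,0,0,-1]]]';python3 -m creep '[[[0,0,-0.15,0,0,0,-1],[0,0,-0.15,0,0,0,-1]]]'
```

```text
clock: 2.95
position: [0.4976, -0.1573, 0.0929]
ee_rot: [3.114, 0.415, 0.001]
force: [-0.4, 0.1, 1.4]
width: 0.009
clock: 3.15
position: [0.4975, -0.1574, 0.092]
ee_rot: [3.114, 0.415, 0.001]
force: [-4.8, 0.1, 11.8]
width: 0.002
```

The force rose to 11.8 N with the tip at 75 mm, so this is the hard stop. I'll lift and move over B.

```bash
python3 -m creep '[[[0,0,4.5,0,0,0,-1],[3.1,2.8,4.5,0,0,0,-1],[6.2,5.6,4.5,0,0,0,-1],[9.4,8.4,4.5,0,0,0,-1],[9.4,8.4,4.5,0,0,0,-1]]]'; python3 - <<'E'
from h import *
for n in ["side","scene"]: 
    i=arm.get_image(n)[:,:,::-1]
    x,y=(270,220) if n=="side" else (130,170)
    cv2.imwrite(f"pics/{n}3.png",cv2.resize(i[y:y+180,x:x+200],None,fx=3,fy=3))
print(arm.observe()["position"])
E
```

```text
clock: 3.65
position: [0.5955, -0.0668, 0.1365]
ee_rot: [-3.109, -0.425, -0.007]
force: [-1.0, 0.6, -0.3]
width: 0.007
[ 0.59170921 -0.07191831  0.13573424]
```

View pics/side3.png

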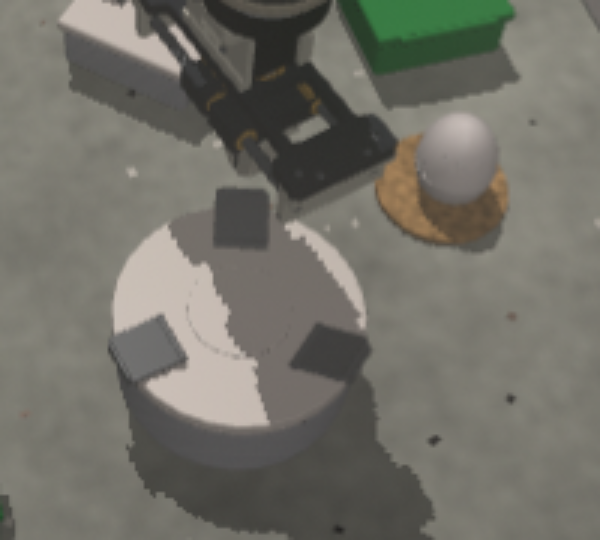

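View pics/scene3.png

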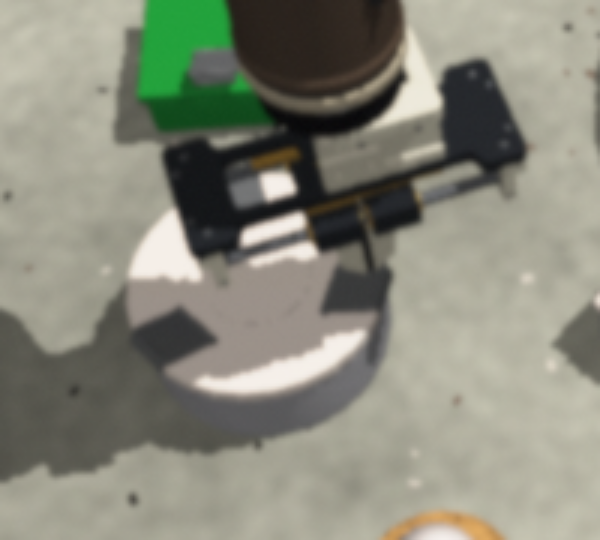

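Tab A now lies flat (side crop 148,348) and the box hasn't moved. The tips are over B, so I'll press.

```bash
python3 -m creep '[[[0,0,-2.4,0,0,0,-1],[0,0,-3.2,0,0,0,-1],[0,0,-3.8,0,0,0,-1],[0,0,-4.2,0,0,0,-1],[0,0,-4.2,0,0,0,-1]]]';python3 -m creep '[[[0,0,-0.2,0,0,0,-1],[0,0,-0.2,0,0,0,-1]]]'
```

```text
clock: 4.25
position: [0.5909, -0.0735, 0.0941]
ee_rot: [-3.114, -0.414, 0.001]
force: [-0.0, 0.5, -0.1]
width: 0.0
clock: 4.45
position: [0.5912, -0.0736, 0.0924]
ee_rot: [3.114, 0.414, 0.0]
force: [-0.5, 0.6, 3.6]
width: 0.005
```

```bash
python3 -m creep '[[[0,0,-0.1,0,0,0,-1],[0,0,-0.1,0,0,0,-1]]]'
```

```text
clock: 4.65
position: [0.5913, -0.0735, 0.0921]
ee_rot: [3.114, 0.414, 0.001]
force: [-4.5, 0.4, 11.9]
width: 0.009
```

Same hard stop at B, 11.9 N. Next, C at (0.6175,-0.196), a shift of +2.6,-12.25 cm.

```bash
python3 -m creep '[[[0,0,4.5,0,0,0,-1],[0.9,-4,4.5,0,0,0,-1],[1.8,-8,4.5,0,0,0,-1],[2.6,-12.2,4.5,0,0,0,-1],[2.6,-12.2,4.5,0,0,0,-1]]]'; python3 -m creep '[[[0,0,0,0,0,0,-1],[0,0,0,0,0,0,-1]]]'; python3 - <<'E'
from h import *
for n in ["side"]: 
    i=arm.get_image(n)[:,:,::-1]
    x,y=(270,220)
    cv2.imwrite(f"pics/{n}4.png",cv2.resize(i[y:y+180,x:x+200],None,fx=3,fy=3))
E
```

```text
clock: 5.15
position: [0.6167, -0.2045, 0.1359]
ee_rot: [3.111, 0.399, -0.001]
force: [-0.0, -0.3, 0.5]
width: 0.007
clock: 5.35
position: [0.6171, -0.1942, 0.1359]
ee_rot: [-3.113, -0.416, 0.0]
force: [-0.1, 0.6, 0.1]
width: 0.005
```

View pics/side4.png

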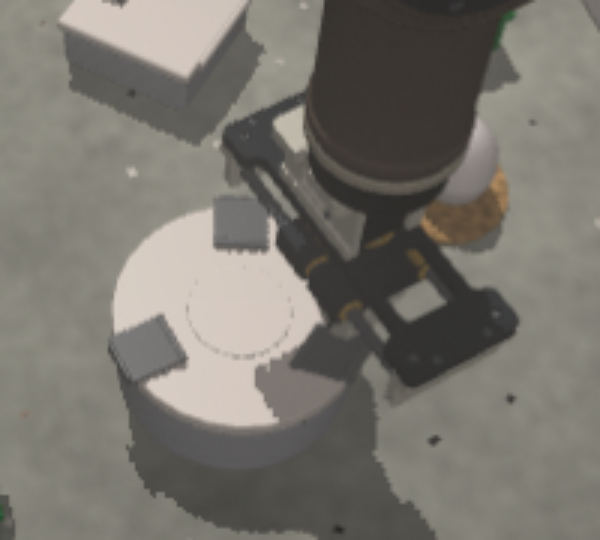

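Tabs A and B are flat and the box is unmoved. The gripper is over C, so I'll press.

```bash
python3 -m creep '[[[0,-0.1,-2.4,0,0,0,-1],[0,-0.1,-3.2,0,0,0,-1],[0,-0.1,-3.8,0,0,0,-1],[0,-0.1,-4.2,0,0,0,-1],[0,-0.1,-4.2,0,0,0,-1]]]';python3 -m creep '[[[0,0,-0.2,0,0,0,-1],[0,0,-0.2,0,0,0,-1]]]'
```

```text
clock: 5.9
position: [0.6178, -0.1962, 0.0946]
ee_rot: [3.113, 0.415, 0.001]
force: [1.3, 0.1, 0.9]
width: 0.006
clock: 6.1
position: [0.6179, -0.1962, 0.0928]
ee_rot: [3.113, 0.415, 0.002]
force: [1.2, -1.0, 3.5]
width: 0.003
```

```bash
python3 -m creep '[[[0,0,-0.1,0,0,0,-1],[0,0,-0.1,0,0,0,-1]]]'
```

```text
clock: 6.3
position: [0.618, -0.1963, 0.0923]
ee_rot: [3.113, 0.415, 0.002]
force: [-0.6, -1.0, 8.7]
width: 0.007
```

Stop reached at C. Now I'll lift up and away to look.

```bash
python3 -m creep '[[[0,0,5,0,0,0,-1],[0,0,9,0,0,0,-1],[-2,-4.5,10,0,0,0,-1],[-4,-9,10,0,0,0,-1],[-6,-13.5,10,0,0,0,-1]]]'; python3 -m creep '[[[-2,-4.5,0,0,0,0,-1],[-4,-9,0,0,0,0,-1],[-5,-12,0,0,0,0,-1],[-5,-12,0,0,0,0,-1],[-5,-12,0,0,0,0,-1]]]'; python3 - <<'E'
from h import *
for n in ["side","scene"]: 
    i=arm.get_image(n)[:,:,::-1]; cv2.imwrite(f"pics/{n}5f.png",i)
    x,y=(270,190) if n=="side" else (150,190)
    x1=x+(140 if n=="side" else 270)
    cv2.imwrite(f"pics/{n}5.png",cv2.resize(i[y:y+200,x:x1],None,fx=2.9,fy=2.9))
    o=cv2.imread(f"pics/{n}0.png"); print(n)
print(arm.observe()["force"])
E
```

```text
clock: 6.8
position: [0.5566, -0.332, 0.1917]
ee_rot: [3.114, 0.417, 0.001]
force: [0.6, -0.5, -0.0]
width: 0.005
clock: 7.3
position: [0.5067, -0.4513, 0.1905]
ee_rot: [-3.113, -0.412, 0.001]
force: [-0.1, 1.5, 0.1]
width: 0.005
side
scene
[ 0.4710533   0.50984854 -0.33267691]
```

View pics/side5.png

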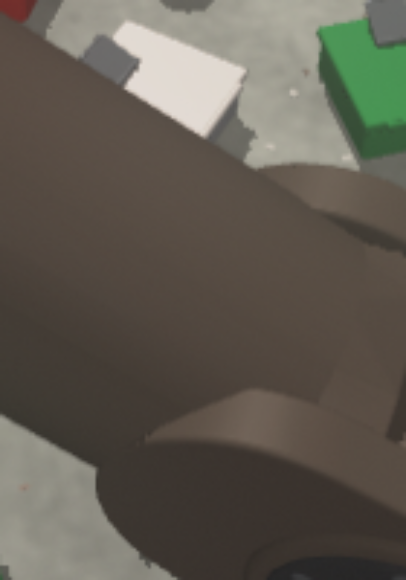

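View pics/scene5.png

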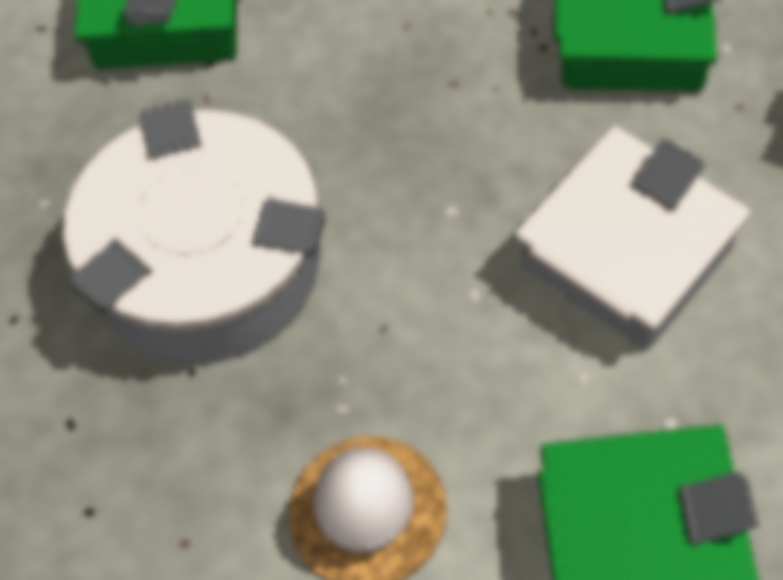

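In the scene view all three tabs (crop 170,130; 290,225; 113,272) look flat and the box is where it was. The square box is untouched with its tab up. As a numeric check, a flat flap's outer edge cast onto z=75 mm should lie at 86 mm radius.

```bash
python3 - <<'E'
from h import *
m=arm.camera_model("scene");c=np.array([.5685,-.1423])
for k,p in dict(A=(167,108),B=(319,228),C=(94,290)).items():
    q=plane(m,np.array(p)/2.9+[150,190]-.3,.075)[0,:2]-c
    print(k,np.hypot(*q).round(4),np.degrees(np.arctan2(q[1],q[0])).round(1))
S={ "A":(232,41.5),"B":(495,258),"C":(96,356)}
for k,p in S.items():
    q=plane(m,np.array(p)/5+[160,215]-.4,.075)[0,:2]-c
    print("before",k,np.hypot(*q).round(4))
E
```

```text
A 0.0833 -168.5
B 0.0883 73.1
C 0.0824 -45.1
before A 0.0941
before B 0.0851
before C 0.0815
```

A and B fit being flat. This view can't tell much about C, so I'll clear the side camera's view to check it.

```bash
python3 -m creep '[[[-4,-3,1,0,0,0,-1],[-8,-5,2,0,0,0,-1],[-12,-7,3,0,0,0,-1],[-16,-9,4,0,0,0,-1],[-20,-11,4,0,0,0,-1]]]'; python3 -m creep '[[[-4,-2,0,0,0,0,-1],[-8,-4,0,0,0,0,-1],[-12,-5,0,0,0,0,-1],[-14,-5,0,0,0,0,-1],[-14,-5,0,0,0,0,-1]]]'; python3 - <<'E'
from h import *
i=arm.get_image("side")[:,:,::-1]
cv2.imwrite("pics/side6.png",cv2.resize(i[190:390,270:450],None,fx=2.9,fy=2.9))
E
```

```text
clock: 7.9
position: [0.3079, -0.5609, 0.2329]
ee_rot: [3.112, 0.42, 0.003]
force: [1.1, -0.5, 0.2]
width: 0.003
clock: 8.4
position: [0.1643, -0.6112, 0.2311]
ee_rot: [-3.114, -0.41, 0.003]
force: [-0.1, -0.5, 0.1]
width: 0.003
```

View pics/side6.png

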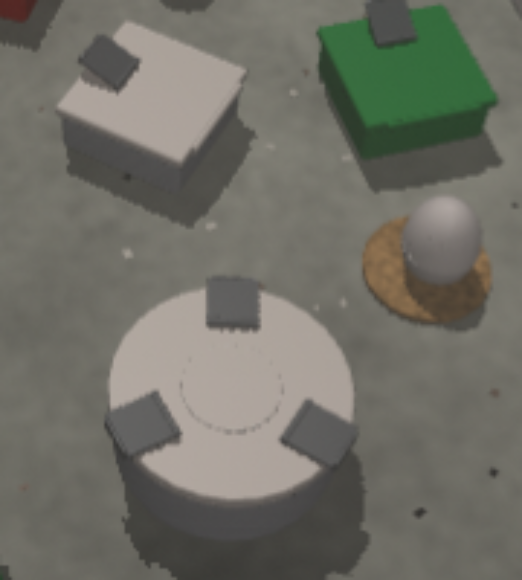

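The side view shows tabs A (143,424) and C (320,432) as mirror images, both flat, and B (233,302) flat too. The shadows under the flaps are gone, the box is in place and the square box's tab is up. I'll hand it in.

```bash
python3 -c "
from cell import arm
print(arm.sign_off())"
```

```text
the job is handed in; nothing more can be done
None
```

I pressed the round box's three tabs down with the shut fingertips, in the order A, B, C. Each went to its hard stop, with the tips about 75 mm above the counter and 9–12 N of force. I then moved the arm clear and handed the job in at about 8.5 s.

**Final checks:** In the last side and scene pictures all three tabs look flat. Neither box has visibly moved, and the square box's tab is still up.

**Weaker evidence:** In the scene view the flaps' outer edges came out at 82–88 mm from the box's axis, against 86 mm expected. That fits my measuring error, but it says little about tab C, which changed only from 81.5 to 82.4 mm. For C I relied on the press force and the side picture. I did not measure the final tab heights directly.

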